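# Centre the wobbly jar on its stand

## Robot

A 7-joint arm with a two-finger parallel gripper is mounted at the origin on the work surface. World frame = base frame: x ahead of the robot, y to its left, z up, the work surface at z = 0. Lengths are in m, angles in rad, forces in N, time in s.
With the tool pointing down it reaches from about 0.425 to 0.95 m from the base axis. Payload 4.7 kg.
Tool frame: the origin (TCP) lies between the finger pads; the fingertips stand 8 mm ahead of it and the grasp point (between the pads) lies 11 mm behind it; z points along the fingers, y is the direction in which the jaws open and shut (so a half turn about z gives the same grasp; the last joint's range is limited). The gripper opens to 87 mm and grips with 3 to 60 N. Pads are 19 mm wide; open, the fingers measure 117 mm over their backs; the gripper's body (75 mm by 190 mm) begins 51 mm behind the grasp point.
Start: joints at [-1.201, 0.469, -0.049, 1.532, 0.024, 1.141, -0.082], TCP at [0.262, 0.622, 0.194] pointing down, gripper open.
Joint ranges: [-2.59, 2.59], [-0.33, 1.99], [-1.39, 1.29], [0.1, 2.45], [-1.04, 4.18], [0.21, 1.99], [-2.66, 2.66]. Speed limits (rad/s): [2.57, 2.57, 3.14, 3.14, 3.14, 3.14, 3.14].

## Interface

Orientations are given as a unit quaternion [w, x, y, z].
In Python, from workcell import * gives the robot as it stands. The module is installed in compiled form; this text tells all that it offers.
- The arm moves only by the tool arm_command, never from a script. Its arguments are lists of equal length, an entry for each row: "linear": the shift along the tool's x, y, z in cm, a list of three; "yaw": the turn about the tool's z in rad; "hand": the opening, from 0 (shut) to 1 (fully open). In form: {"linear": [[tx, ty, tz], ...], "yaw": [yaw, ...], "hand": [hand, ...]}. A call has 1 to 12 rows; each row shifts and turns the commanded pose from where the row before left it, along the tool's axes as they then stand; what a row does not reach is not made up. A row lasts 1/12 s, in which the tool goes at most 41.7 mm and 7.16 degrees, less where a joint would pass 70% of its speed; a pose out of reach is approached as far as the arm can. A call is refused whole if a number of a shift passes 4.17 or a number of a turn 0.125, either way. A call with a gripper value outside its range is refused whole. The fingers move at their own pace and stop on an object; "force" is the grip in N (left out, the last holds). Time passes only in rows, so rows that do not move let the fingers close. It gives the time, the measured TCP pose, the force and the opening at its end, in the units of the state.
- get_obs(): the state, without advancing time (a new reading comes with each control period).
- grab_frame(name): name is "scene" or "top" or "wrist"; returns a dict with "image" (400x640x3 uint8, blue, green, red), "fx", "fy", "cx", "cy" (pixels), "pose" (4x4, takes a point from camera to world coordinates); the wrist camera has in their place "T_tool_cam" (4x4, takes a point from camera to tool coordinates, whose origin is the TCP and whose axes are the flange's). Camera axes: x right, y up, looking along -z (the intrinsics and any distortion apply to the point x, -y, -z); pixel columns grow to the right and rows downward; lengths in m; the calibration is good to about 2 mm. The wrist camera is an equidistant fisheye: a pixel r from the principal point sees the ray r / f radians off the axis. A picture is of the moment at which its call begins: read the wrist's pose just before it. There is no depth.
- job_done(): hands the job in, once; it reports no verdict.
The state is a dict: "time_s": time; "joints": joint angles; "dq": joint speeds; "joint_torque": joint torques, N m; "tool_pos": TCP position; "tcp_rot": TCP orientation; "contact_force": force on the tool from outside, world axes, zero at the start; "ft_torque": the same for the moment, N m; "finger_gap": opening from 0.0 (shut) to 1.0 (fully open).
Only numpy, scipy, OpenCV 4.12 (cv2) and the standard library are available. Lean on these libraries where they do the work, as an engineer would, in place of code of your own. Each camera call takes 0.05 s, during which the arm holds its last target. There are 200 camera calls.

## Task

One of the two capped glass jars has been left near the edge of its round wooden stand. With the fingers, nudge it gently along the top of the stand until it stands in the middle, like its neighbour, then draw back; do not lift it, tip it or knock it off, and leave its stand and everything else on the ledge where they are.

Things in the scene. Friction and masses are not known exactly. Their poses are not given: they have to be found in the camera images.
- jar: The jar to be centred: squat green glass jar, 60 mm tall, 0.2 kg. Foot 36 mm across; belly 60 mm across (widest) 13 to 21 mm above the foot; neck 38 mm at 46 mm; aluminium twist cap 43 mm across from 46 to 60 mm. Origin: centre of the foot's underside, z up its axis. Starts 20 to 31 mm off the stand's centre, any direction. Slides if pushed at the belly or lower, tips if pushed near the cap.
- stand: The stand under that jar: round turned wooden stand, 45 mm tall; its flat top is a disc 104 mm across with a waist below it. About 0.6 kg, standing loose on the ledge. Origin: centre of its underside, z up; its top centre lies 45 mm straight above.
- spare_jar: The neighbour, already centred on the other stand, to be left alone: same jar. Origin as for the first.
- spare_stand: The stand under the neighbour: same stand, same origin. The two stands may be either way round, left or right.
- whisk: Stainless whisk lying on the ledge between the stands, 230 mm long, 40 mm high at the bulb. Origin on the ledge under about its middle, x towards the bulb. Leave alone.
- peg_a: Yellow plastic clothes peg, 77 x 13 x 14 mm, lying beside the whisk. Origin: centre of its underside. Leave alone.
- peg_b: The second such peg, in line with the first. Leave alone.
- tray: Round aluminium tray, 200 mm across, 18 mm high, at the back. Origin: centre of its underside. Leave alone.
- scoop: Red plastic scoop, 210 mm long, 70 mm wide, 43 mm high. Origin on the ledge under the back wall of its pan, x towards the mouth, handle to -x. Leave alone.
Mind the look-alikes: they are no part of the job. What is shaped like the stand but blue is not meant. Leave any orange look-alike of the jar alone.

How it is judged:
On the way:
1. the fingers touch the jar (contact force between the fingers and jar above 0.1 N), for 0.02 s.
At the end, for the whole second after the job is handed in: The jar stands upright and still on its stand, its axis within 7 mm of the stand's centre; both stands and the neighbour jar are within 12 mm, and the other things within 20 mm, of where they were (horizontal distance between jar and stand below 0.007 m and angle between jar's own z axis and vertical below 0.06 rad and z of jar in the frame of stand between 0.042 and 0.048 m and linear speed of jar below 0.01 m/s and distance of each of stand, spare_jar, spare_stand from where it was at the start of the episode below 0.012 m and distance of each of whisk, peg_a, peg_b, tray, scoop from where it was at the start of the episode below 0.02 m); the robot touches nothing.
It fails at once if the jar tips by more than 0.3 rad (angle between jar's own z axis and vertical above 0.3 rad).
It fails at once if the jar is lifted more than 7 mm above its stand, or falls off it (z of jar in the frame of stand above 0.052 m or z of jar in the frame of stand below 0.035 m).
It fails at once if the jar is pushed or squeezed with more than 12 N (contact force between the fingers and jar above 12 N).
It fails at once if either stand or the neighbour jar is shifted by more than 12 mm (distance of any of stand, spare_jar, spare_stand from where it was at the start of the episode above 0.012 m).
It fails at once if another thing on the ledge is shifted by more than 20 mm (distance of any of whisk, peg_a, peg_b, tray, scoop from where it was at the start of the episode above 0.02 m).
It also fails if it takes over 38 s, if anything falls off the work surface, if the arm or the gripper's body presses on something with over 40 N, if the wrist force passes 120 N, or if a joint passes its speed limit or range.

## Working session

There is one attempt and no reset: what is moved stays moved. The work goes in short steps, Python scripts to look and compute and a tool call to move; the robot and the scene stay as the last step left them, time stands still between calls to the robot, and variables do not carry over. Pictures are saved under pics/ and viewed, about 8 in all and at most 12, crops included, and the job is handed in when it is done.

Besides the shell and the picture viewer there is one more tool, called after ">>>" by a JSON object that holds its "api" and its "payload". arm_command: Moves the arm, as the interface text tells. Its arguments: {"type":"object","properties":{"linear":{"type":"array","items":{"type":"array","items":{"type":"number"}}},"yaw":{"type":"array","items":{"type":"number"}},"hand":{"type":"array","items":{"type":"number"}},"force":{"type":"number"}},"required":["linear","yaw","hand"]}

```bash
mkdir -p pics
python3 - <<'E'
from workcell import *
import cv2,pickle,numpy as np
o=get_obs();print(o)
f={}
for n in("scene","top"):
    f[n]=grab_frame(n);cv2.imwrite(f"pics/{n}0.png",f[n]["image"]);print(n,f[n]["fx"],f[n]["fy"],f[n]["cx"],f[n]["cy"],np.round(f[n]["pose"],3).tolist(),[k for k in f[n]])
pickle.dump(f,open("f0.pkl","wb"))
E
```

```text
{'time_s': 0.0, 'joints': array([-1.20090544,  0.46946461, -0.0486013 ,  1.53371842,  0.02409012,
        1.14099138, -0.08231989]), 'dq': array([-3.58632278e-05, -2.15406432e-03, -1.28024230e-03, -3.88677707e-04,
       -1.00784557e-03, -1.32642043e-03, -1.52978435e-04]), 'joint_torque': array([-2.95989448e-04, -5.08012033e+01, -8.05703318e-02, -2.36158097e+01,
       -6.12771674e-02,  3.81265569e-02,  1.86653019e-04]), 'tool_pos': array([0.26183178, 0.62142101, 0.19267352]), 'tcp_rot': array([-1.67172229e-04,  1.98069914e-01,  9.80187387e-01, -9.84156862e-04]), 'contact_force': array([-0.79241146, -0.33302925, -0.46841698]), 'ft_torque': array([ 0.03419651, -0.01970164, -0.00418931]), 'finger_gap': 1.0011296725734813}
scene 466.76965282092584 466.76965282092584 316.9673881467445 197.27259431645035 [[0.522, -0.695, 0.494, 1.224], [0.853, 0.425, -0.303, -0.365], [0.001, 0.58, 0.815, 1.13], [0.0, 0.0, 0.0, 1.0]] ['image', 'fx', 'fy', 'cx', 'cy', 'pose']
top 400.371417789161 400.371417789161 327.033392957514 201.1554328641292 [[0.097, 0.976, -0.197, 0.422], [-0.995, 0.095, -0.021, -0.004], [-0.002, 0.198, 0.98, 0.944], [0.0, 0.0, 0.0, 1.0]] ['image', 'fx', 'fy', 'cx', 'cy', 'pose']
```

View pics/scene0.png

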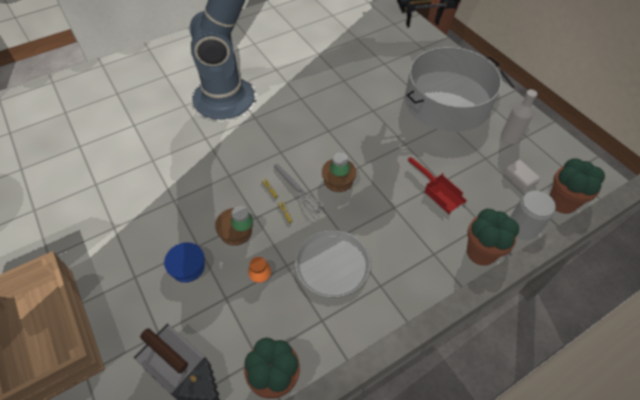

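View pics/top0.png

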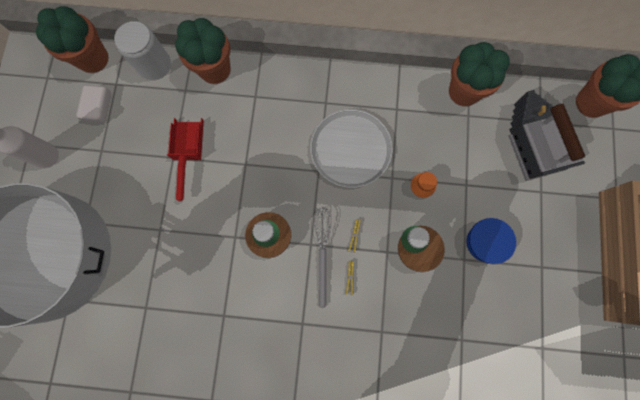

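Scene view: the stands are at about (237,225) and (339,173). Top view: they are at (421,248) with the cap at (418,238), and at (268,235) with the cap at (263,232). Next I'll measure the offsets by ray casting.

```bash
cat > h.py <<'E'
import cv2,numpy as np
from scipy.optimize import least_squares
def cast(f,uv,z):
    uv=np.atleast_2d(uv).astype(float);P=f["pose"]
    d=np.c_[(uv[:,0]-f["cx"])/f["fx"],-(uv[:,1]-f["cy"])/f["fy"],-np.ones(len(uv))]@P[:3,:3].T
    return (P[:3,3]+d*((z-P[2,3])/d[:,2])[:,None])[:,:2]
def proj(f,p):
    P=f["pose"];q=(np.asarray(p)-P[:3,3])@P[:3,:3]
    return np.array([f["cx"]+f["fx"]*q[0]/-q[2],f["cy"]-f["fy"]*q[1]/-q[2]])
def circ(p,r):
    g=lambda c:np.hypot(*(p-c).T)-r
    s=least_squares(g,p.mean(0),loss="soft_l1",f_scale=.002);return s.x,np.median(abs(s.fun))
def edge(m,f,z):
    m=cv2.morphologyEx(m.astype(np.uint8),cv2.MORPH_OPEN,np.ones((3,3)))
    c=cv2.findContours(m,cv2.RETR_EXTERNAL,cv2.CHAIN_APPROX_NONE)[0]
    return cast(f,cv2.convexHull(max(c,key=cv2.contourArea))[:,0],z) if c else None
def window(f,xy,R=.075):
    u=proj(f,[*xy,.06]);S=R*f["fx"]/np.linalg.norm(f["pose"][:3,3]-[*xy,.06])
    m=np.zeros(f["image"].shape[:2],np.uint8);cv2.circle(m,tuple(int(v) for v in u),int(S),1,-1);return m>0
def measure(f,xy):
    h,s,v=cv2.split(cv2.cvtColor(f["image"],cv2.COLOR_BGR2HSV));w=window(f,xy)
    br=w&((h<22)|(h>172))&(s>90)&(v>30)
    gr=w&(h>45)&(h<95)&(s>60)
    ub=np.argwhere(gr)[:,::-1].mean(0)
    g2=np.zeros(w.shape,np.uint8);cv2.circle(g2,tuple(int(q) for q in ub),22,1,-1)
    cap=w&(g2>0)&(s<70)&(v>110)
    return br,gr,cap
E
python3 - <<'E'
from h import *;import pickle
F=pickle.load(open("f0.pkl","rb"))
seeds={"A":cast(F["top"],(421,246),.045)[0],"B":cast(F["top"],(268,235),.045)[0]}
vis=[]
for k,x in seeds.items():
    for n in F:
        f=F[n];br,gr,cap=measure(f,x)
        st=circ(edge(br,f,.045),.052);cp=circ(edge(cap,f,.105),.0215)
        print(k,n,"stand",st,"cap",cp,"off",np.round((cp[0]-st[0])*1000,1),br.sum(),gr.sum(),cap.sum())
        i=f["image"].copy();u=proj(f,[*x,.06]).astype(int);o=i.copy();o[br]=(0,0,255);o[gr]=(0,255,0);o[cap]=(255,0,0)
        t=lambda a:cv2.resize(a[u[1]-40:u[1]+40,u[0]-40:u[0]+40],(200,200),interpolation=0)
        vis.append(np.vstack([t(i),t(o)]))
cv2.imwrite("pics/m.png",np.hstack(vis))
E
```

```text
A scene stand (array([ 0.52978521, -0.20447234]), np.float64(0.004059568143223752)) cap (array([ 0.52951116, -0.17857652]), np.float64(0.0035328819879426945)) off [-0.3 25.9] 614 190 315
A top stand (array([ 0.51770924, -0.20305707]), np.float64(0.0006714843607225941)) cap (array([ 0.53272234, -0.18427119]), np.float64(0.0006451846776464078)) off [15.  18.8] 1053 183 652
B scene stand (array([0.52925528, 0.13404576]), np.float64(0.003672938109234483)) cap (array([0.50750112, 0.1368954 ]), np.float64(0.033940873455468465)) off [-21.8   2.8] 524 171 579
B top stand (array([0.51427973, 0.14155811]), np.float64(0.001357938992185951)) cap (array([0.51469302, 0.14362267]), np.float64(0.00033835051868418703)) off [0.4 2.1] 982 185 354
```

View pics/m.png

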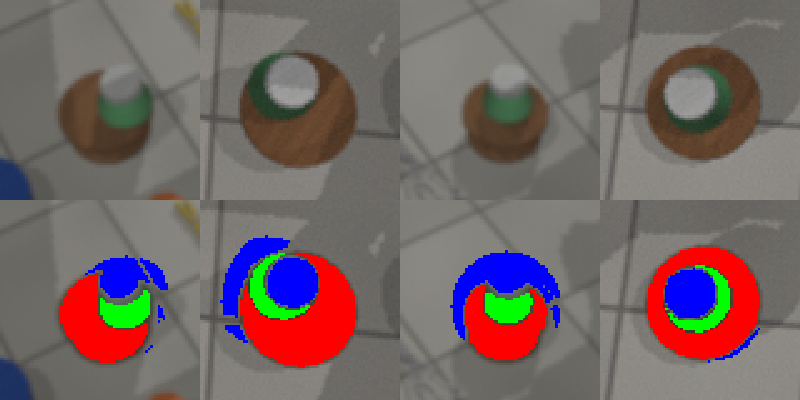

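Green jar A (at the right in the top view) is the one off centre. The stand is at about (0.518,-0.203) and the jar at about (0.533,-0.185). Jar B reads about 2 mm from its stand's centre, which gives the measuring bias. I'll lift the arm and travel over.

>>> {"api": "arm_command", "payload": {"linear": [[0,0,-3.3],[0,0,-3.3],[0,0,-3.3],[-2.55,-2.18,0],[-2.55,-2.18,0],[-2.55,-2.18,0],[-2.55,-2.18,0],[-2.55,-2.18,0],[-2.55,-2.18,0],[-2.55,-2.18,0],[-2.55,-2.18,0]], "yaw": [0,0,0,0,0,0,0,0,0,0,0], "hand": [1,1,1,1,1,1,1,1,1,1,1], "force": 3}}

```text
time_s: 1.02
tool_pos: [0.3826, 0.3803, 0.2924]
tcp_rot: [-0.0, 0.198, 0.98, -0.0]
contact_force: [1.2, 0.2, -0.4]
finger_gap: 1.001
```

>>> {"api": "arm_command", "payload": {"linear": [[-2,-2.6,0],[-2,-2.6,0],[-2,-2.6,0],[-2,-2.6,0],[-2,-2.6,0],[-2,-2.6,0],[-2,-2.6,0],[-2,-2.6,0],[-2,-2.6,0]], "yaw": [0,0,0,0,0,0,0,0,0], "hand": [1,1,1,1,1,1,1,1,1]}}

```text
time_s: 1.77
tool_pos: [0.4572, 0.0949, 0.2925]
tcp_rot: [-0.0, 0.198, 0.98, 0.0]
contact_force: [1.1, -0.5, 0.7]
finger_gap: 1.002
```

>>> {"api": "arm_command", "payload": {"linear": [[-2,-2.6,0],[-2,-2.6,0],[-2,-2.6,0],[-2,-2.6,0],[-2,-2.6,0],[-2,-2.6,0],[-2,-2.6,0],[-2,-2.6,0],[0,0,0],[0,0,0]], "yaw": [0,0,0,0,0.1,0.1,0.1,0,0,0], "hand": [1,1,1,1,1,1,1,1,1,1]}}

```text
time_s: 2.6
tool_pos: [0.5038, -0.162, 0.2924]
tcp_rot: [-0.0, 0.345, 0.939, -0.0]
contact_force: [0.0, 0.4, -0.5]
finger_gap: 1.001
```

```bash
cat >> h.py <<'E'
def wcast(w,o,uv,z):
    from scipy.spatial.transform import Rotation as R
    q=o["tcp_rot"];T=np.eye(4);T[:3,:3]=R.from_quat([q[1],q[2],q[3],q[0]]).as_matrix();T[:3,3]=o["tool_pos"];P=T@w["T_tool_cam"]
    uv=np.atleast_2d(uv).astype(float);a=np.c_[(uv[:,0]-w["cx"])/w["fx"],(uv[:,1]-w["cy"])/w["fy"]]
    t=np.linalg.norm(a,axis=1);k=np.sin(t)/np.maximum(t,1e-9)
    d=np.c_[a[:,0]*k,-a[:,1]*k,-np.cos(t)]@P[:3,:3].T
    return (P[:3,3]+d*((z-P[2,3])/d[:,2])[:,None])[:,:2]
E
cat > snap.py <<'E'
from workcell import *
import sys,cv2,pickle,numpy as np
o=get_obs();w=grab_frame("wrist");pickle.dump((o,w),open(f"{sys.argv[1]}.pkl","wb"));cv2.imwrite(f"pics/{sys.argv[1]}.png",w["image"])
print(o["tool_pos"],w["fx"],w["cx"],w["cy"],np.round(w["T_tool_cam"],3).tolist())
E
python3 snap.py w1
```

```text
[ 0.50379943 -0.16202219  0.29237108] 309.70691628693146 323.13082003704864 199.66889257094616 [[0.001, 0.97, 0.242, 0.066], [1.0, -0.001, 0.0, 0.0], [0.0, 0.242, -0.97, -0.191], [0.0, 0.0, 0.0, 1.0]]
```

View pics/w1.png

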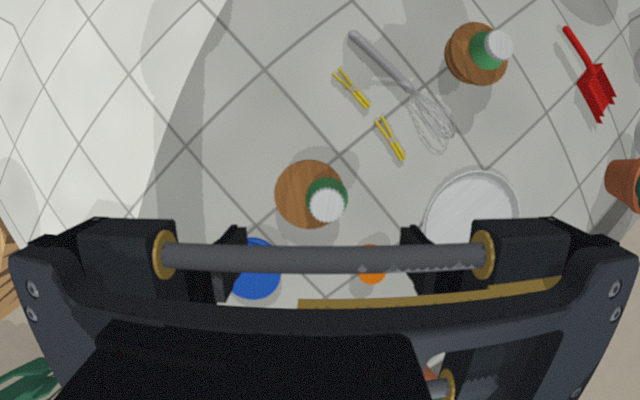

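The wrist view shows the target stand at about (308,193), with its jar toward the lower right and the cap at (327,205). B is at about (478,53).

```bash
cat > wm.py <<'E'
from h import *;import pickle,sys
def run(name,box):
    o,w=pickle.load(open(name+".pkl","rb"));i=w["image"];h,s,v=cv2.split(cv2.cvtColor(i,cv2.COLOR_BGR2HSV))
    m=np.zeros(h.shape,bool);x0,y0,x1,y1=box;m[y0:y1,x0:x1]=1
    br=m&(h<22)&(s>90);gr=m&(h>45)&(h<95)&(s>70)
    g=np.argwhere(gr)[:,::-1];gm=np.zeros(h.shape,np.uint8);cv2.drawContours(gm,[cv2.convexHull(g.astype(np.int32)[:,None])],-1,1,-1)
    cap=m&(s<60)&(v>165)
    def e(k,z):
        c=cv2.findContours(cv2.morphologyEx(k.astype(np.uint8),cv2.MORPH_OPEN,np.ones((3,3))),0,1)[0]
        return wcast(w,o,cv2.convexHull(max(c,key=cv2.contourArea))[:,0],z)
    st=circ(e(br,.045),.052);cp=circ(e(cap,.105),.0215);gb=circ(e(gr|cap if 0 else gr,.062),.030)
    print(name,"stand",st,"cap",cp,"belly",gb,"off",(cp[0]-st[0])*1e3)
    o2=i.copy();o2[br]=(0,0,255);o2[gr]=(0,255,0);o2[cap]=(255,0,0)
    return cv2.resize(np.hstack([i[y0:y1,x0:x1],o2[y0:y1,x0:x1]]),None,fx=3,fy=3)
if __name__=="__main__":
    cv2.imwrite(f"pics/{sys.argv[1]}m.png",run(sys.argv[1],eval(sys.argv[2])))
E
python3 wm.py w1 "(268,152,360,234)"; python3 wm.py w1 "(430,10,525,95)"; python3 wm.py w1 "(268,152,360,234)">/dev/null
```

```text
w1 stand (array([ 0.51830191, -0.20039993]), np.float64(0.0008136758535292471)) cap (array([ 0.53402484, -0.18129923]), np.float64(0.0006794177312344322)) belly (array([ 0.53498799, -0.18219243]), np.float64(0.0007225417105300794)) off [15.72293668 19.10070506]
w1 stand (array([0.51320239, 0.13712882]), np.float64(0.002691045097243199)) cap (array([0.51520264, 0.15201814]), np.float64(0.00467804115502813)) belly (array([0.51519027, 0.14564393]), np.float64(0.00026027237402827773)) off [ 2.0002501  14.88931406]
```

View pics/w1m.png

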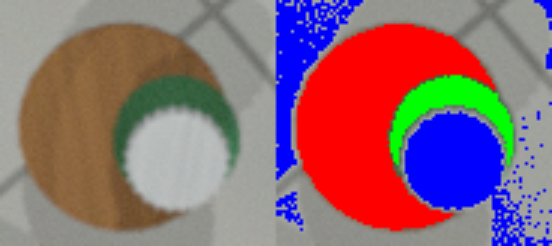

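Wrist and top views agree: the offset is about (15.5,19) mm, or 24.5 mm at 50.6°. The jaw axis is at 49.7°. I'll straddle the jar with the jaws open.

>>> {"api": "arm_command", "payload": {"linear": [[-1.8,0.2,0],[-1.8,0.2,0],[0,0,3],[0,0,3],[0,0,3],[0,0,3],[0,0,3],[0,0,2],[0,0,2],[0,0,0],[0,0,0]], "yaw": [0,0,0,0,0,0,0,0,0,0,0], "hand": [1,1,1,1,1,1,1,1,1,1,1]}}

```text
time_s: 3.57
tool_pos: [0.5345, -0.1782, 0.102]
tcp_rot: [-0.001, 0.341, 0.94, 0.0]
contact_force: [0.3, -0.1, 0.8]
finger_gap: 1.001
```

```bash
python3 snap.py w2
```

```text
[ 0.53445442 -0.17823696  0.10199259] 309.70691628693146 323.13082003704864 199.66889257094616 [[0.001, 0.97, 0.242, 0.066], [1.0, -0.001, 0.0, 0.0], [0.0, 0.242, -0.97, -0.191], [0.0, 0.0, 0.0, 1.0]]
```

View pics/w2.png

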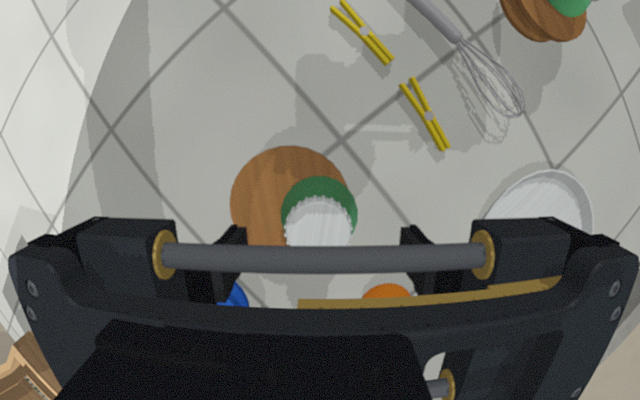

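The jar sits between the fingers: the cap is at column 320 and the image centre is 323. Some of the descent fell short (z is 0.102), so I'll finish lowering.

>>> {"api": "arm_command", "payload": {"linear": [[-0.2,-0.2,1],[0,0,1],[0,0,1],[0,0,0.9],[0,0,0],[0,0,0]], "yaw": [0,0,0,0,0,0], "hand": [1,1,1,1,1,1]}}

```text
time_s: 4.12
tool_pos: [0.5344, -0.1827, 0.0629]
tcp_rot: [-0.001, 0.342, 0.94, -0.0]
contact_force: [-0.3, -0.1, 0.1]
finger_gap: 1.002
```

>>> {"api": "arm_command", "payload": {"linear": [[0,-0.4,0],[0,-0.4,0],[0,-0.2,0],[0,-0.2,0],[0,-0.2,0],[0,-0.2,0],[0,-0.2,0],[0,-0.2,0],[0,-0.2,0],[0,-0.2,0],[0,-0.2,0],[0,-0.2,0]], "yaw": [0,0,0,0,0,0,0,0,0,0,0,0], "hand": [1,1,1,1,1,1,1,1,1,1,1,1]}}

```text
time_s: 5.12
tool_pos: [0.5177, -0.2039, 0.064]
tcp_rot: [0.001, 0.342, 0.94, 0.0]
contact_force: [1.8, 0.7, 1.1]
finger_gap: 0.999
```

```bash
python3 snap.py w3
python3 - <<'E'
from workcell import *
import cv2
f=grab_frame("top");i=f["image"];c=cv2.resize(i[190:290,360:480],(480,400));w=cv2.imread("pics/w3.png")[130:280,200:420];w=cv2.resize(w,None,fx=400/150*.54,fy=400/150*.54)
import numpy as np
w=cv2.copyMakeBorder(w,0,400-w.shape[0],0,0,0);cv2.imwrite("pics/c3.png",np.hstack([c,w]));print(w.shape)
E
```

```text
[ 0.51765422 -0.20394537  0.06399251] 309.70691628693146 323.13082003704864 199.66889257094616 [[0.001, 0.97, 0.242, 0.066], [1.0, -0.001, 0.0, 0.0], [0.0, 0.242, -0.97, -0.191], [0.0, 0.0, 0.0, 1.0]]
(400, 317, 3)
```

View pics/c3.png

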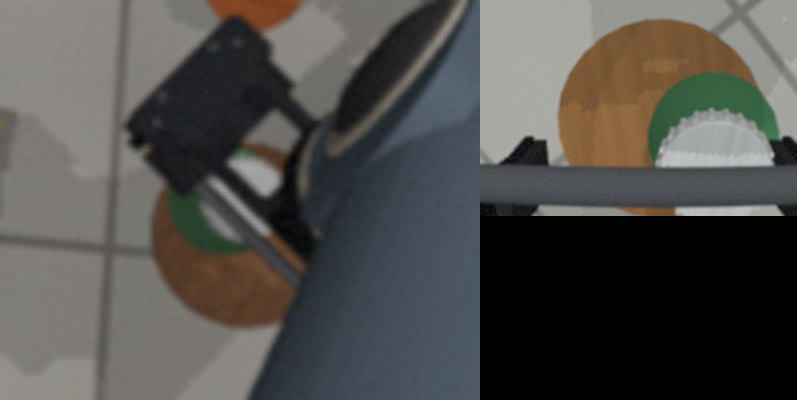

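The jar is still toward the outer finger and partly moved; the finger is in contact. I'll measure what remains from the visible arcs.

```bash
cat > arc.py <<'E'
from h import *;import pickle,sys
# visible arcs above the gripper rod only
o,w=pickle.load(open(sys.argv[1]+".pkl","rb"));h,s,v=cv2.split(cv2.cvtColor(w["image"],cv2.COLOR_BGR2HSV))
def hull(k,z,lo=235,cut=None):
    k=k.copy();k[lo:]=0;k[:, :200]=0;k[:,420:]=0;k[:125]=0
    c=max(cv2.findContours(cv2.morphologyEx(k.astype(np.uint8),cv2.MORPH_OPEN,np.ones((3,3))),0,1)[0],key=cv2.contourArea)
    q=cv2.convexHull(c)[:,0];q=q[q[:,1]<lo-6]
    return wcast(w,o,q,z),q
b,_=hull((h<22)&(s>90),.045);st=circ(b,.052)
g,q=hull((h>45)&(h<95)&(s>70),.062);gb=circ(g,.030)
off=(gb[0]-st[0])*1e3;R=[[-.766,.643],[.643,.766]]
print("stand",st,"belly",gb,"off mm",off,"in tool x,y",np.array(R)@off)
E
python3 arc.py w2; python3 arc.py w3
```

```text
stand (array([ 0.51888413, -0.20156226]), np.float64(0.00025195210259478656)) belly (array([ 0.53432245, -0.18243738]), np.float64(0.00042131538485904244)) off mm [15.43832142 19.12487898] in tool x,y [ 0.47154298 24.57649797]
stand (array([ 0.51844345, -0.20208961]), np.float64(0.000566591130494884)) belly (array([ 0.53332607, -0.18376892]), np.float64(0.0002040252152876107)) off mm [14.88262149 18.32068284] in tool x,y [ 0.38011101 23.60316867]
```

The jar seems to have moved only about 1 mm while the tool moved 27 mm, which conflicts with the jaw geometry. I'll look closer before pushing further.

Run:
```python
import cv2,numpy as np
from workcell import *
print(get_obs()["contact_force"],get_obs()["time_s"])
a=cv2.imread("pics/w3.png")[120:320,190:450]
f=grab_frame("scene")["image"][170:270,180:310]
cv2.imwrite("pics/c3b.png",np.hstack([cv2.resize(a,(494,380)),cv2.resize(f,(306,380))]))
```

```text
[0.79551126 0.76995359 2.01035396] 5.2167
```

View pics/c3b.png

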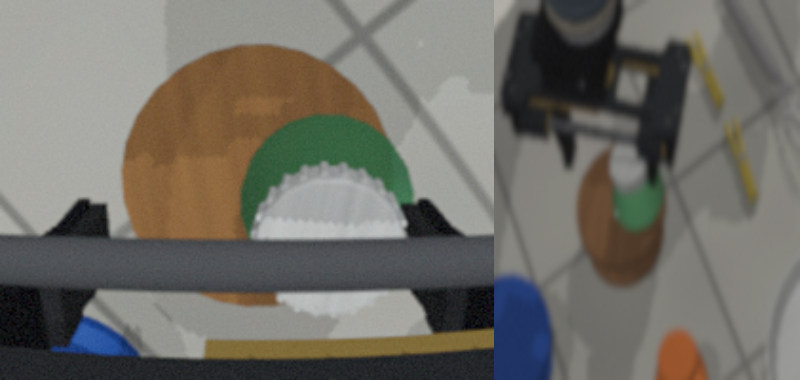

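Run:
```python
from h import *;import pickle
f=pickle.load(open("f0.pkl","rb"))["scene"]
o=pickle.load(open("w3.pkl","rb"))[0];p=o["tool_pos"];d=np.array([.643,.766,0])
def crop(q):u=proj(f,q);return np.round([494+(u[0]-180)*306/130,(u[1]-170)*3.8],0)
for s in(-1,1):
  for z in(.056,.075,.095,.115):print(s,z,crop([*(p+s*.0435*d)[:2],z]))
print("stand c",crop([.518,-.202,.045]),"cap top predicted jar unmoved",crop([.534,-.1825,.105]),"moved13",crop([.5256,-.1925,.105]))
```

```text
-1 0.056 [579. 184.]
-1 0.075 [577. 169.]
-1 0.095 [573. 154.]
-1 0.115 [570. 138.]
1 0.056 [653. 199.]
1 0.075 [651. 185.]
1 0.095 [648. 169.]
1 0.115 [646. 153.]
stand c [619. 199.] cap top predicted jar unmoved [633. 157.] moved13 [622. 154.]
```

The cap sits about 21 mm from the tool axis and the belly about 25 mm, so the finger may be pressing the cap and tipping the jar. I'll back off at once, gently.

>>> {"api": "arm_command", "payload": {"linear": [[0,0.1,0],[0,0.1,0],[0,0.1,0],[0,0.1,0],[0,0.2,0],[0,0.3,0],[0,0.3,0],[0,0.3,0],[0,0.3,0],[0,0,0]], "yaw": [0,0,0,0,0,0,0,0,0,0], "hand": [1,1,1,1,1,1,1,1,1,1]}}

```text
time_s: 6.1
tool_pos: [0.5292, -0.1898, 0.0637]
tcp_rot: [0.0, 0.342, 0.94, 0.0]
contact_force: [0.2, -0.5, 0.5]
finger_gap: 1.002
```

```bash
python3 snap.py w4; python3 arc.py w4
python3 - <<'E'
import cv2,numpy as np
from workcell import *
a=cv2.imread("pics/w4.png")[120:320,190:450]
f=grab_frame("scene")["image"][170:270,180:310]
cv2.imwrite("pics/c4.png",np.hstack([cv2.resize(a,(300,380)),cv2.resize(f,(494,380),interpolation=2)]))
E
```

```text
[ 0.52915628 -0.1897515   0.06366693] 309.70691628693146 323.13082003704864 199.66889257094616 [[0.001, 0.97, 0.242, 0.066], [1.0, -0.001, 0.0, 0.0], [0.0, 0.242, -0.97, -0.191], [0.0, 0.0, 0.0, 1.0]]
stand (array([ 0.51860655, -0.20184019]), np.float64(0.00045710014589419104)) belly (array([ 0.53432725, -0.18226232]), np.float64(0.0002964858993767146)) off mm [15.72069659 19.57787162] in tool x,y [ 0.54651786 25.10505757]
```

View pics/c4.png

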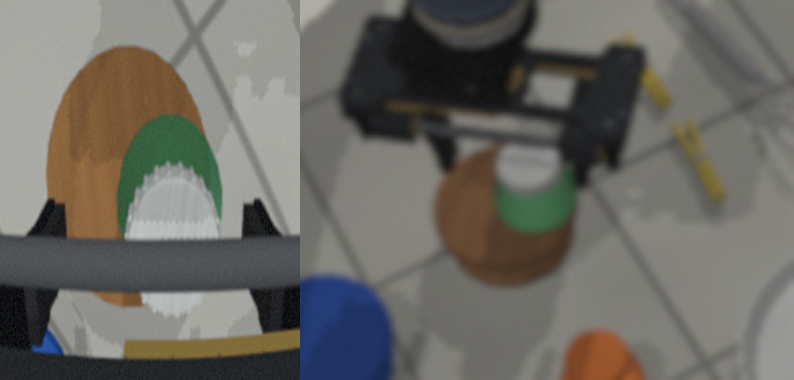

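The jar settled back unmoved, so it had been tilting at the cap. In the scene crop the fingertips are at about (450,168) and (582,182). I'll work out their real height and spacing by intersecting those rays with the jaw plane.

Run:
```python
from h import *;import pickle
f=pickle.load(open("f0.pkl","rb"))["scene"]
p=pickle.load(open("w4.pkl","rb"))[0]["tool_pos"];d=np.array([.643,.766,0]);n=np.array([-.766,.643,0])
for c in[(450,168),(582,182)]:
    u=(180+(c[0]-300)/3.8,170+c[1]/3.8)
    P=f["pose"];r=P[:3,:3]@np.array([(u[0]-f["cx"])/f["fx"],-(u[1]-f["cy"])/f["fy"],-1]);
    for off in(-.0095,0,.0095):
        t=n@(p+off*n-P[:3,3])/(n@r);q=P[:3,3]+t*r;print(c,off,"along d mm",((q-p)@d)*1e3,"z",q[2])
```

```text
(450, 168) -0.0095 along d mm -43.59964413676608 z 0.09462356832111252
(450, 168) 0 along d mm -48.92703069367162 z 0.07913483954377232
(450, 168) 0.0095 along d mm -54.25441725057717 z 0.0636461107664319
(582, 182) -0.0095 along d mm 51.14426105432558 z 0.0985224013217103
(582, 182) 0 along d mm 47.23391696278944 z 0.08309198565607967
(582, 182) 0.0095 along d mm 43.32357287125333 z 0.06766156999044903
```

The visible tips sit near z 0.08–0.09, higher than the stated 0.056, so they meet the cap. I'll re-centre on the jar and lower in small force-checked steps.

>>> {"api": "arm_command", "payload": {"linear": [[0,0.3,0],[0,0.3,0],[0.1,0.3,0],[0,0,0.3],[0,0,0.3],[0,0,0.2],[0,0,0],[0,0,0]], "yaw": [0,0,0,0,0,0,0,0], "hand": [1,1,1,1,1,1,1,1]}}

```text
time_s: 6.87
tool_pos: [0.5333, -0.1831, 0.0554]
tcp_rot: [-0.0, 0.342, 0.94, -0.0]
contact_force: [-0.8, -0.1, 0.3]
finger_gap: 1.002
```

>>> {"api": "arm_command", "payload": {"linear": [[0,0,0.15],[0,0,0.15],[0,0,0]], "yaw": [0,0,0], "hand": [1,1,1]}}

```text
time_s: 7.12
tool_pos: [0.5334, -0.1829, 0.0525]
tcp_rot: [-0.0, 0.342, 0.94, 0.0]
contact_force: [-0.1, 0.5, 0.2]
finger_gap: 1.002
```

There is still no contact with the stand even where the stated tip height would put the tips below its top. So the tips ride up when the jaws are open, and lowering further would bring the gripper body near the cap. I'll switch to pushing from outside with closed fingers.

>>> {"api": "arm_command", "payload": {"linear": [[0,0,-2],[0,0,-3],[0,0,-3],[0,2,0],[0,2.3,0],[0,2,0],[0,0,0],[0,0,0],[0,0,0],[0,0,0],[0,0,0],[0,0,0]], "yaw": [0,0,0,0,0,0,0,0,0,0,0,0], "hand": [1,1,1,1,1,0,0,0,0,0,0,0]}}

```text
time_s: 8.12
tool_pos: [0.5735, -0.1357, 0.1327]
tcp_rot: [-0.0, 0.343, 0.939, -0.0]
contact_force: [-0.5, -0.5, -0.3]
finger_gap: 0.555
```

>>> {"api": "arm_command", "payload": {"linear": [[0,0,1],[0,0,1],[0,0,1],[0,0,1],[0,0,0.6],[0,0,0],[0,0,0]], "yaw": [0,0,0,0,0,0,0], "hand": [0,0,0,0,0,0,0]}}

```text
time_s: 8.7
tool_pos: [0.5738, -0.1348, 0.086]
tcp_rot: [-0.001, 0.342, 0.94, -0.0]
contact_force: [-0.4, -0.7, -0.3]
finger_gap: 0.045
```

```bash
python3 snap.py w5
python3 - <<'E'
import cv2,numpy as np
from workcell import *
a=cv2.imread("pics/w5.png")[100:360,140:500]
f=grab_frame("scene")["image"][160:270,180:310]
cv2.imwrite("pics/c5.png",np.hstack([cv2.resize(a,(400,400)),cv2.resize(f,(400,338),interpolation=2)[:,:]] if 0 else [cv2.resize(a,(400,338)),cv2.resize(f,(400,338))]))
E
```

```text
[ 0.57379478 -0.13476773  0.08604324] 309.70691628693146 323.13082003704864 199.66889257094616 [[0.001, 0.97, 0.242, 0.066], [1.0, -0.001, 0.0, 0.0], [0.0, 0.242, -0.97, -0.191], [0.0, 0.0, 0.0, 1.0]]
```

View pics/c5.png

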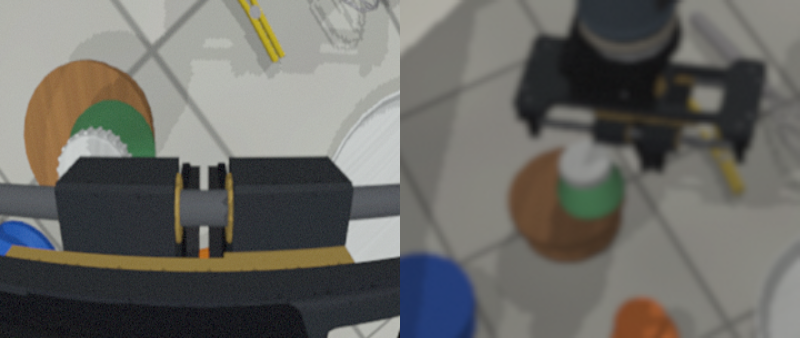

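Run:
```python
from h import *;import pickle
from workcell import *
F=pickle.load(open("f0.pkl","rb"))["scene"];f=F
o=get_obs();p=o["tool_pos"];n=np.array([-.766,.643,0]);print(p,o["finger_gap"])
for z in(.078,.09,.1,.11):
    print(z,[np.round(proj(f,[*(p+k*n)[:2],z]),1).tolist() for k in(-.0095,.0095)],"obs ~ (262,213.6)")
# TCP projected vs seen; dark finger rows in current scene image near that column
i=grab_frame("scene")["image"]
for r in range(196,228,2):print(r,i[r,250:274:2].mean(1).astype(int))
```

```text
[ 0.57447694 -0.13491619  0.08699381] 0.017480462169062967
0.078 [[262.4, 222.9], [264.0, 216.9]] obs ~ (262,213.6)
0.09 [[262.0, 220.4], [263.6, 214.5]] obs ~ (262,213.6)
0.1 [[261.6, 218.4], [263.2, 212.4]] obs ~ (262,213.6)
0.11 [[261.3, 216.3], [262.8, 210.3]] obs ~ (262,213.6)
196 [41 38 36 34 32 31 30 34 35 36 37 37]
198 [53 55 56 50 45 47 47 45 41 38 36 35]
200 [33 36 43 34 30 40 43 44 45 49 51 66]
202 [33 35 51 54 40 32 31 32 34 34 50 90]
204 [29 34 46 50 39 33 33 33 31 38 59 76]
206 [42 43 48 32 26 29 28 30 30 38 63 74]
208 [ 94 102 109  71  27  26  29  27  32  42  82 101]
210 [113 115 131 111  48  24  22  22  57  82  87 100]
212 [113 108 123 128  63  22  24  24  72 100 109 115]
214 [ 81  99 107 123  74  40  39  41  95 115 117 117]
216 [ 62  90  97  99  88  93  97  88 112 117 117 117]
218 [ 63  75  91  88 103 115 117 117 116 116 120 127]
220 [ 66  74 104 102  97 113 116 117 119 117 119 120]
222 [ 67  76 109 111  97 103 116 116 125 130 130 129]
224 [ 67  75 109 113 106  94 108 117 128 132 133 133]
226 [ 65  80 110 113 112 101  98 122 132 133 132 133]
```

The fingers are straight and sit on rails. Their tips are about 15–30 mm above the TCP, shorter than stated. The rods are about 110 mm above the TCP, so with the jaws open there's room to go lower around the cap. I'll straddle again and lower in small force-checked steps.

>>> {"api": "arm_command", "payload": {"linear": [[0,0,-2.5],[0,0,-2.5],[0,0,0],[0,0,0],[0,0,0],[0,0,0],[0,0,0],[0,0,0],[0,0,0]], "yaw": [0,0,0,0,0,0,0,0,0], "hand": [0,1,1,1,1,1,1,1,1]}}

```text
time_s: 9.6
tool_pos: [0.5737, -0.1347, 0.1361]
tcp_rot: [-0.001, 0.342, 0.94, -0.0]
contact_force: [0.4, -0.5, -0.4]
finger_gap: 0.53
```

>>> {"api": "arm_command", "payload": {"linear": [[0,-2,0],[0,-2,0],[0,-2.2,0],[0,0,2],[0,0,2],[0,0,2],[0,0,1.5],[0,0,0.7],[0,0,0],[0,0,0]], "yaw": [0,0,0,0,0,0,0,0,0,0], "hand": [1,1,1,1,1,1,1,1,1,1]}}

```text
time_s: 10.43
tool_pos: [0.5344, -0.1824, 0.0548]
tcp_rot: [-0.0, 0.342, 0.94, -0.0]
contact_force: [0.6, 0.0, -1.0]
finger_gap: 0.998
```

>>> {"api": "arm_command", "payload": {"linear": [[0,0,0.2],[0,0,0.2],[0,0,0.2],[0,0,0.1],[0,0,0]], "yaw": [0,0,0,0,0], "hand": [1,1,1,1,1]}}

```text
time_s: 10.85
tool_pos: [0.5342, -0.1821, 0.0477]
tcp_rot: [-0.0, 0.342, 0.94, 0.0]
contact_force: [0.5, 0.1, 0.4]
finger_gap: 1.005
```

>>> {"api": "arm_command", "payload": {"linear": [[0,0,0.1],[0,0,0.1],[0,0,0]], "yaw": [0,0,0], "hand": [1,1,1]}}

```text
time_s: 11.1
tool_pos: [0.5341, -0.1821, 0.0455]
tcp_rot: [-0.0, 0.342, 0.94, 0.0]
contact_force: [0.1, 0.1, -0.5]
finger_gap: 1.003
```

```bash
python3 snap.py w6; python3 arc.py w6
python3 - <<'E'
import cv2,numpy as np
from workcell import *
a=cv2.imread("pics/w6.png")[120:320,190:450]
F=grab_frame("scene");f=F["image"][175:255,195:275]
cv2.imwrite("pics/scene6.png",F["image"])
cv2.imwrite("pics/c6.png",np.hstack([cv2.resize(a,(320,480)),cv2.resize(f,(480,480),interpolation=2)]))
E
```

```text
[ 0.53412453 -0.18212525  0.04554158] 309.70691628693146 323.13082003704864 199.66889257094616 [[0.001, 0.97, 0.242, 0.066], [1.0, -0.001, 0.0, 0.0], [0.0, 0.242, -0.97, -0.191], [0.0, 0.0, 0.0, 1.0]]
stand (array([ 0.51855595, -0.20149394]), np.float64(0.00031205226849127105)) belly (array([ 0.53430847, -0.18209529]), np.float64(0.00033596118577401343)) off mm [15.75252885 19.39865083] in tool x,y [ 0.40689538 24.98824259]
```

View pics/c6.png

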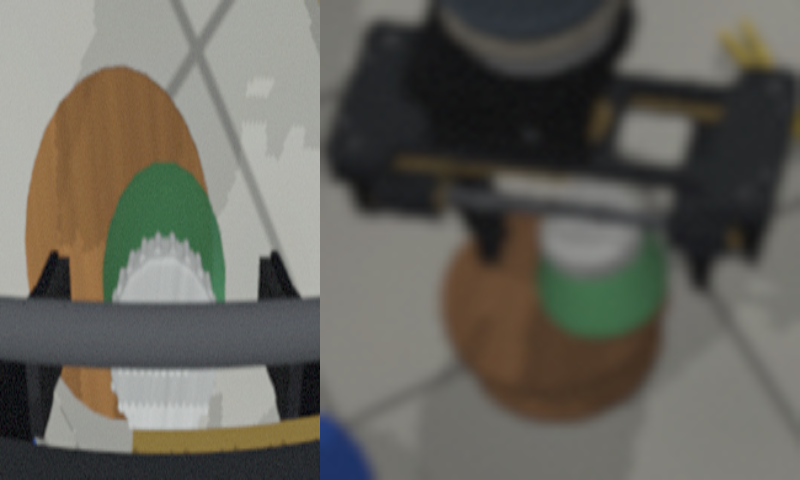

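The jar is centred between the fingers. The tips come out near z 0.06–0.075, and the gripper's centre clears the cap by over 35 mm. I'll go about 10 mm lower in checked steps.

>>> {"api": "arm_command", "payload": {"linear": [[0,0,0.15],[0,0,0.15],[0,0,0.1],[0,0,0.1],[0,0,0]], "yaw": [0,0,0,0,0], "hand": [1,1,1,1,1]}}

```text
time_s: 11.62
tool_pos: [0.534, -0.1821, 0.0404]
tcp_rot: [-0.0, 0.342, 0.94, -0.0]
contact_force: [0.4, -0.7, -0.6]
finger_gap: 1.003
```

>>> {"api": "arm_command", "payload": {"linear": [[0,0,0.1],[0,0,0.1],[0,0,0.1],[0,0,0.1],[0,0,0]], "yaw": [0,0,0,0,0], "hand": [1,1,1,1,1]}}

```text
time_s: 12.03
tool_pos: [0.5341, -0.1822, 0.0365]
tcp_rot: [-0.0, 0.342, 0.94, 0.0]
contact_force: [-0.5, -0.6, -0.2]
finger_gap: 1.0
```

>>> {"api": "arm_command", "payload": {"linear": [[0,0,0.1],[0,0,0.1],[0,0,0.1],[0,0,0]], "yaw": [0,0,0,0], "hand": [1,1,1,1]}}

```text
time_s: 12.37
tool_pos: [0.5341, -0.1821, 0.0335]
tcp_rot: [-0.0, 0.342, 0.94, 0.0]
contact_force: [0.9, -0.5, 0.3]
finger_gap: 1.001
```

>>> {"api": "arm_command", "payload": {"linear": [[0,-0.3,0],[0,-0.3,0],[0,-0.3,0],[0,-0.2,0],[0,-0.2,0],[0,-0.2,0],[0,-0.2,0],[0,-0.2,0],[0,0,0]], "yaw": [0,0,0,0,0,0,0,0,0], "hand": [1,1,1,1,1,1,1,1,1]}}

```text
time_s: 13.12
tool_pos: [0.522, -0.1969, 0.0338]
tcp_rot: [0.0, 0.342, 0.94, 0.0]
contact_force: [0.5, 2.1, -0.6]
finger_gap: 0.999
```

```bash
python3 snap.py w7; python3 arc.py w7
```

```text
[ 0.52202863 -0.1968764   0.03380303] 309.70691628693146 323.13082003704864 199.66889257094616 [[0.001, 0.97, 0.242, 0.066], [1.0, -0.001, 0.0, 0.0], [0.0, 0.242, -0.97, -0.191], [0.0, 0.0, 0.0, 1.0]]
stand (array([ 0.51833062, -0.20188816]), np.float64(0.0004193115733488427)) belly (array([ 0.53048489, -0.1857867 ]), np.float64(0.00019553363508919772)) off mm [12.15426653 16.10145969] in tool x,y [ 1.04307042 20.1489115 ]
```

The contact is now at the belly: the tool moved 19 mm, the jar slid about 5 mm as expected, and the stand stayed put. I'll continue.

>>> {"api": "arm_command", "payload": {"linear": [[0,-0.2,0],[0,-0.2,0],[0,-0.2,0],[0,-0.2,0],[0,-0.2,0],[0,0,0]], "yaw": [0,0,0,0,0,0], "hand": [1,1,1,1,1,1]}}

```text
time_s: 13.67
tool_pos: [0.5152, -0.2049, 0.0338]
tcp_rot: [-0.0, 0.343, 0.939, -0.0]
contact_force: [0.5, -0.1, 0.5]
finger_gap: 1.004
```

```bash
python3 snap.py w8; python3 arc.py w8
python3 - <<'E'
import cv2,numpy as np
a=[cv2.resize(cv2.imread(f"pics/{n}.png")[120:310,190:450],(400,300)) for n in("w7","w8")]
cv2.imwrite("pics/c8.png",np.hstack(a))
E
```

```text
[ 0.51516151 -0.20491091  0.03376328] 309.70691628693146 323.13082003704864 199.66889257094616 [[0.001, 0.97, 0.242, 0.066], [1.0, -0.001, 0.0, 0.0], [0.0, 0.242, -0.97, -0.191], [0.0, 0.0, 0.0, 1.0]]
stand (array([ 0.5180126 , -0.20224651]), np.float64(0.00046293194117721925)) belly (array([ 0.52326416, -0.19335621]), np.float64(0.0002804987620822416)) off mm [5.25155647 8.89029686] in tool x,y [ 1.69376862 10.18671821]
```

View pics/c8.png

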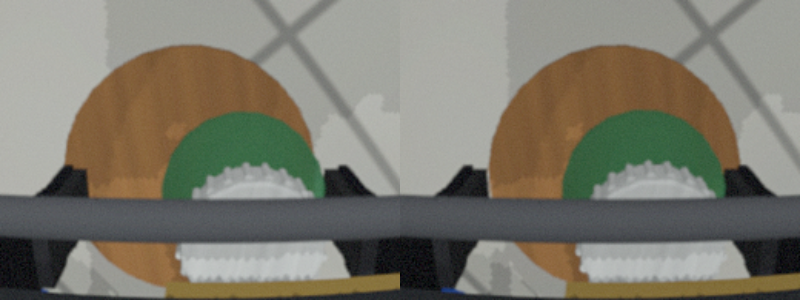

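The jar is sliding upright with 10.2 mm left along the push and 1.7 mm sideways. I'll finish the push.

>>> {"api": "arm_command", "payload": {"linear": [[0,-0.2,0],[0,-0.2,0],[0,-0.2,0],[0,-0.2,0],[0,-0.2,0],[0,0,0]], "yaw": [0,0,0,0,0,0], "hand": [1,1,1,1,1,1]}}

```text
time_s: 14.22
tool_pos: [0.5086, -0.2125, 0.0337]
tcp_rot: [-0.0, 0.343, 0.939, -0.0]
contact_force: [1.0, 1.2, 0.5]
finger_gap: 1.002
```

```bash
python3 snap.py w9; python3 arc.py w9
```

```text
[ 0.50862439 -0.21254636  0.03369497] 309.70691628693146 323.13082003704864 199.66889257094616 [[0.001, 0.97, 0.242, 0.066], [1.0, -0.001, 0.0, 0.0], [0.0, 0.242, -0.97, -0.191], [0.0, 0.0, 0.0, 1.0]]
stand (array([ 0.51801339, -0.20208055]), np.float64(0.000524710716184526)) belly (array([ 0.51659854, -0.20083141]), np.float64(0.00022935065208390046)) off mm [-1.41484514  1.24914343] in tool x,y [1.88697061 0.04709844]
```

Centred along the push, with about 1.9 mm left sideways, well inside 7 mm. I'll back off about 14 mm so the jaws are clear on both sides, then go straight up.

>>> {"api": "arm_command", "payload": {"linear": [[0,0.2,0],[0,0.4,0],[0,0.4,0],[0,0.4,0],[0,0,0],[0,0,-1],[0,0,-2.5],[0,0,-4],[0,0,-4],[0,0,-4],[0,0,-4],[0,0,0]], "yaw": [0,0,0,0,0,0,0,0,0,0,0,0], "hand": [1,1,1,1,1,1,1,1,1,1,1,1]}}

```text
time_s: 15.27
tool_pos: [0.5223, -0.2041, 0.2377]
tcp_rot: [0.008, 0.343, 0.939, 0.001]
contact_force: [0.4, -1.0, -0.1]
finger_gap: 1.0
```

>>> {"api": "arm_command", "payload": {"linear": [[2.5,3,0],[2.5,3,0],[2.5,3,0],[2.5,3,0],[2.5,3,0],[2.5,3,0],[2.5,3,0],[0,0,0],[0,0,0],[0,0,0]], "yaw": [0,0,0,0,0,0,0,0,0,0], "hand": [1,1,1,1,1,1,1,1,1,1]}}

```text
time_s: 16.1
tool_pos: [0.5192, 0.0711, 0.229]
tcp_rot: [0.0, 0.343, 0.939, -0.0]
contact_force: [0.2, -2.3, -0.7]
finger_gap: 1.001
```

Run:
```python
from h import *;import pickle
from workcell import *
F0=pickle.load(open("f0.pkl","rb"))["top"];f=grab_frame("top");cv2.imwrite("pics/topF.png",f["image"])
for k,x in {"A":(.518,-.202),"B":(.514,.1416)}.items():
  for n,g in(("before",F0),("now",f)):
    try:
        br,gr,cap=measure(g,x)
        st=circ(edge(br,g,.045),.052);cp=circ(edge(cap,g,.105),.0215)
        print(k,n,"stand",np.round(st[0],4),"cap",np.round(cp[0],4),"off mm",np.round((cp[0]-st[0])*1e3,1),cp[1])
    except Exception as e:print(k,n,e)
d=np.abs(f["image"].astype(int)-F0["image"]).max(2)
for n,(u,v) in dict(orange=(424,185),whisk=(323,255),pegs=(353,255),tray=(350,150),scoop=(185,155),blue=(491,241)).items():print(n,d[v-25:v+25,u-20:u+20].mean())
print(get_obs()["contact_force"],get_obs()["tool_pos"],get_obs()["time_s"])
```

```text
A before stand [ 0.5177 -0.2031] cap [ 0.5327 -0.1843] off mm [15.  18.8] 0.0006451846776464078
A now stand [ 0.5171 -0.2033] cap [ 0.5161 -0.2028] off mm [-1.   0.5] 0.0005091357882307523
B before stand [0.5143 0.1416] cap [0.5147 0.1436] off mm [0.4 2.1] 0.00033835051868418703
B now cannot convert float NaN to integer
orange 20.9035
whisk 57.35
pegs 20.948
tray 17.831
scoop 11.4225
blue 21.665
[0.4897661  0.75853392 0.1010494 ] [0.51926636 0.07026142 0.22899814] 16.15h.py:24: RuntimeWarning: Mean of empty slice.
  ub=np.argwhere(gr)[:,::-1].mean(0)
  ret = um.true_divide(
```

```bash
python3 -c "
from workcell import *
print(job_done())"
```

```text
the job is handed in; nothing more can be done
None
```

The off-centre jar now stands in the middle of its stand, and the job was handed in at about 16 s. I straddled it with open jaws and slid it about 25 mm with one finger at the belly. Then I backed off, went straight up and drew the arm away.

**Last checks:** The top view puts the jar's cap about 1 mm from the stand's centre; the last wrist view, with the finger still at the jar, gave about 2 mm. The stand moved less than 1 mm. The finger was clear of the jar and the arm was touching nothing at hand-in.

**What went wrong or disagreed:**
- **First push:** It met the cap and tilted the jar slightly, by a few hundredths of a radian. I backed off, the jar settled back where it was, and I pushed again about 30 mm lower.
- **Fingertips:** The camera views put them about 25 mm higher than the stated tool geometry.
- **Neighbour and other things:** The arm hid the neighbour jar in the last picture, so I could not measure it again. The before-and-after image comparison of the rest was inconclusive because of the arm and its shadows. I saw no contact with any of them.

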